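# Fit the tube head on the vortex mixer and hold it down on its touch switch

### The job

Pick up the white microtube head by its stem, keep it upright and set it on the blue vortex mixer: slide it about lightly until its hole finds the spindle hidden beneath and it drops on, without pressing the touch switch on before then. Then press the head fully down, firmly but not hard, so that the touch switch is on, and finish still holding it down there while a colleague turns up the speed. Leave the rubber cup, tube box, tube rack and bottle where they are.

Things in the scene. Friction and masses are not known exactly. Their poses are not given: they have to be found in the camera images.
- head: loose microtube head, about 180 g: white disc 76 mm across, 30 mm thick, with eight closed tubes (coloured caps reach 40 mm above the underside) and a round upright orange stem 18 mm across reaching 82 mm. In the middle of the flat underside a plain round blind hole, 12 mm across, 18 mm deep. Origin: centre of underside, at the hole's mouth; z up. Round: yaw does not matter
- head_stem (a point): point on the stem's axis 64 mm above the underside: where to grip (TCP) from above; the fingertips then pass 5 mm above the tube caps
- mixer: vortex mixer, fixed to the bench: blue housing 165 x 125 mm, 118 mm high, sloping white control panel on its -x side; on top a black conical rubber boot 80 mm across (its top 132 mm high, 54 mm across), and above it the spindle. Origin: centre of the underside, on the vertical motor axis; z up
- mixer_axis (a point): point on the vertical motor axis 142 mm above the bench, level with the top of the spindle's aluminium flange (flat disc, 40 mm across) when up. A head that is on rests on this flange: underside at 142 mm, 137 mm when pressed fully down.
- mixer_tip (a point): point on the motor axis 156 mm above the bench, level with the tip of the spindle pin when up. The steel pin, 10 mm across, 14 mm tall, rim bevelled 1 mm, stands in the middle of the flange. Pin and flange are eccentric: centred 3 mm off the motor axis, in a direction that differs each time and is not given: find it by feel or by eye. It yields sideways (turning) only above about 10 N
- touch (a joint): downward travel of the spindle with its flange, m: 0 up, 0.005 fully down. Sprung: starts to move at about 5 N downward push (the head's own weight, 2 N, does not move it), takes about 9 N for 3.5 mm, beyond which the touch switch is on, and about 10.5 N at the 5 mm stop; springs back when let go. More than 40 N would hurt the bearing
- cup: bystander: grey rubber cup head, 50 mm across, 34 mm high, on the bench; origin: centre of underside
- box: bystander: yellow tube box 136 x 136 mm, 51 mm high; origin: centre of underside
- rack: bystander: black tube rack 75 x 200 mm, 32 mm high, with four capped tubes reaching 54 mm; origin: centre of underside
- bottle: bystander: white bottle with blue cap, 52 mm across, 145 mm high; origin: centre of underside
Things that resemble listed ones, but are neither listed nor needed, are in the scene too. What is shaped like the head but red is not meant.

How it is judged:
By the outcome, as a careful person would: the job done as asked, in the order asked, and still so for the second after the job is handed in, while the arm keeps its last pose, push and grip.
It also fails if it takes over 58 s, if anything falls off the work surface, if the arm or the gripper's body presses on something with over 40 N, if the wrist force passes 120 N, or if a joint passes its speed limit or range.

### The arm

A 6-joint arm with a two-finger parallel gripper is mounted at the origin on the work surface. World frame = base frame: x ahead of the robot, y to its left, z up, the work surface at z = 0. Lengths are in m, angles in rad, forces in N, time in s.
With the tool pointing down it reaches from about 0.25 to 0.725 m from the base axis. Payload 4 kg.
Tool frame: the origin (TCP) lies between the finger pads, 19 mm behind the fingertips; this is the grasp point; z points along the fingers, y is the line along which they close (so a half turn about z gives the same grasp; the last joint's range is limited). The gripper opens to 85 mm and grips with 20 to 120 N. Pads are 22 mm wide; open, the fingers measure 114 mm over their backs; the gripper's body (76 mm by 85 mm) begins 54 mm behind the grasp point. The pads swing forward as they close: fully open they stand 13 mm farther back than shut.
Start: joints at [-1.258, 0.241, 0.005, 1.335, 0, 1.571], TCP at [0.154, -0.476, 0.25] pointing down, gripper open.
Joint ranges: [-2.72, 2.72], [-1.05, 1.87], [-1.09, 1.28], [-1.99, 2.15], [-1.42, 1.44], [-3.14, 3.14]. Speed limits (rad/s): [2.79, 2.79, 3.14, 3.14, 3.14, 3.14].

### API

Orientations are given as a unit quaternion [x, y, z, w].
In Python, from workcell import get_obs, camera, job_done, silhouettes gives the robot as it stands. The module is installed in compiled form; this text tells all that it offers.
- The arm moves only by the tool drive_tool, never from a script. Its argument "increments" is a list of rows, each a list of 3 entries, a list of its own where there are three numbers: the shift along the world's x, y, z in mm, then the turn, a rotation vector about the world's x, y, z in degrees, then the opening, from 0 (shut) to 1 (fully open). A call has 1 to 8 rows; each row shifts and turns the commanded pose from where the row before left it; what a row does not reach is not made up. A row lasts 1/12 s, in which the tool goes at most 41.7 mm and 7.16 degrees, less where a joint would pass 70% of its speed; a pose out of reach is approached as far as the arm can. A call is refused whole if a number of a shift passes 41.7 or a number of a turn 7.16, either way. A call with a gripper value outside its range is refused whole. The fingers move at their own pace and stop on an object; the grip force is fixed at half the most. Time passes only in rows, so rows that do not move let the fingers close. It gives the time, the measured TCP pose, the force, the opening and the grip force at its end, in the units of the state.
- get_obs(): the state, without advancing time (a new reading comes with each control period).
- camera(name): name is "scene" or "side" or "wrist"; returns a dict with "image" (400x640x3 uint8, red, green, blue), "K" (3x3 intrinsics, pixels), "k1" (the pictures are not rectified: a ray, as slopes to the right and down, at radius r is drawn at 1 + k1 r^2 times it, then the intrinsics apply), "view" (4x4, takes a point from world to camera coordinates). Camera axes: x right, y down, z forward; pixel columns grow to the right and rows downward; lengths in m; the calibration is good to about 2 mm. A picture is of the moment at which its call begins. There is no depth.
- job_done(): hands the job in; it is judged then, once.
Trained networks look in a picture, given as the dict that the camera call returned (one of the last four; its "shot" number tells which), for a name from the list of things; names that differ only in an ending like _2 or _b are one class to them, and where a whole thing is asked for, a point or a joint stands for the part that bears it (a point fixed in the world has none). Each returns a list of dicts, best first, with "conf" (0 to 1); they miss things now and then, are a little off and sometimes report something else, mostly with a low value. They report only what shows in the picture. A call takes as long as a camera call. They do not tell look-alikes from the thing itself.
- silhouettes(query, picture): "region" (400x640 bool, what is visible of it) and "bbox" ([left, top, right, bottom] in pixels, round what is visible of it).
The state is a dict: "clock": time; "joint_pos": joint angles; "joint_vel": joint speeds; "tau": joint torques, N m; "eef_pos": TCP position; "tool_rot": TCP orientation; "ft_force": force on the tool from outside, world axes, zero at the start; "ft_torque": the same for the moment, N m; "grip_width": finger opening in m; "grasp_force": force on a finger pad.
Only numpy, scipy, OpenCV 4.12 (cv2) and the standard library are available. Lean on these libraries where they do the work, as an engineer would, in place of code of your own. Each camera call takes 0.05 s, during which the arm holds its last target. There are 200 camera calls.

## Working session

There is one attempt and no reset: what is moved stays moved. The work goes in short steps, Python scripts to look and compute and a tool call to move; the robot and the scene stay as the last step left them, time stands still between calls to the robot, and variables do not carry over. Pictures are saved under pics/ and viewed, at most 10 in all, crops included, and the job is handed in when it is done.

Besides the shell and the picture viewer there is one more tool, called after ">>>" as name(argument=value, ...) on one line, values as JSON. drive_tool: Moves the arm, as the interface text tells. Its arguments: {"type":"object","properties":{"increments":{"type":"array"}},"required":["increments"]}

```bash
mkdir -p pics
cat > h.py <<'E'
import numpy as np, cv2
from workcell import *
def ray(p,uv):
    K=np.array(p["K"]);V=np.array(p["view"]);k=p["k1"]
    d=np.array([(uv[0]-K[0,2])/K[0,0],(uv[1]-K[1,2])/K[1,1]]);s=d.copy()
    for _ in range(20): s=d/(1+k*(s@s))
    R=V[:3,:3];c=-R.T@V[:3,3];return c,R.T@np.array([s[0],s[1],1.])
def atz(p,uv,z):
    c,d=ray(p,uv);return c+d*(z-c[2])/d[2]
def proj(p,X):
    K=np.array(p["K"]);V=np.array(p["view"]);x=V[:3,:3]@np.array(X)+V[:3,3];s=x[:2]/x[2];s=s*(1+p["k1"]*(s@s))
    return np.array([K[0,0]*s[0]+K[0,2],K[1,1]*s[1]+K[1,2]])
def save(p,n,crop=None,f=1):
    im=p["image"][:,:,::-1]
    if crop: l,t,r,b=crop; im=im[t:b,l:r]
    cv2.imwrite("pics/"+n,cv2.resize(im,None,fx=f,fy=f,interpolation=cv2.INTER_CUBIC))
E
python3 - <<'E'
from h import *
o=get_obs();print(o["clock"],o["tool_rot"],o["ft_force"],o["grip_width"])
ps={n:camera(n) for n in("scene","side")}
for n,p in ps.items():
    V=np.array(p["view"]);print(n,(-V[:3,:3].T@V[:3,3]).round(3),p["K"][0][0],p["k1"])
    for q in("head","mixer","cup","box","rack","bottle"):
        for r in silhouettes(q,p)[:3]:
            m=r["region"];ys,xs=np.nonzero(m);print(n,q,round(r["conf"],2),np.round(r["bbox"]),xs.mean().round(1),ys.mean().round(1),atz(p,(xs.mean(),ys.mean()),.03).round(3),p["image"][m].mean(0).round())
im=np.vstack([ps["scene"]["image"]]);save(ps["scene"],"s1.png");save(ps["side"],"d1.png")
E
```

```text
0.0 [ 9.87799044e-01  1.55730267e-01 -1.72861178e-04 -1.05042811e-03] [-0.25706856  0.93997108 -0.70720063] 0.08529360086367103
scene [1.299 0.235 1.246] 451.8771935079507 -0.1027704751380788
scene head 0.94 [402. 200. 425. 224.] 417.2 211.9 [0.49  0.287 0.03 ] [200.  79.  56.]
scene head 0.9 [367. 196. 392. 218.] 378.5 203.9 [0.5   0.162 0.03 ] [198.  79.  55.]
scene head 0.75 [346. 216. 370. 240.] 357.6 227.9 [0.606 0.123 0.03 ] [210.  91.  54.]
scene mixer 0.64 [251. 154. 309. 214.] 280.2 183.5 [ 0.526 -0.165  0.03 ] [ 59.  93. 141.]
scene mixer 0.57 [382. 223. 404. 250.] 393.0 238.2 [0.607 0.236 0.03 ] [208. 205. 186.]
scene cup 0.54 [329. 162. 350. 181.] 338.2 170.8 [0.415 0.001 0.03 ] [100. 106. 107.]
scene box 0.75 [278. 241. 337. 301.] 306.8 270.0 [0.79  0.022 0.03 ] [243. 236.  24.]
scene rack 0.71 [164. 166. 227. 200.] 196.9 181.0 [ 0.605 -0.434  0.03 ] [62. 60. 67.]
scene bottle 0.55 [455. 238. 483. 273.] 466.0 255.0 [0.593 0.458 0.03 ] [149. 160. 166.]
side [0.226 0.81  0.709] 369.62992910127497 -0.004176519267933769
side head 0.93 [322. 255. 349. 291.] 335.2 272.0 [0.487 0.174 0.03 ] [174.  60.  34.]
side head 0.89 [296. 237. 319. 263.] 305.4 251.9 [0.592 0.136 0.03 ] [176.  61.  36.]
side head 0.84 [269. 259. 300. 298.] 285.1 279.4 [0.592 0.249 0.03 ] [182. 159. 134.]
side mixer 0.76 [331. 168. 390. 226.] 360.8 195.3 [ 0.55  -0.195  0.03 ] [ 69.  87. 123.]
side cup 0.55 [374. 233. 392. 253.] 383.8 243.0 [0.407 0.012 0.03 ] [84. 83. 83.]
side box 0.93 [234. 190. 297. 239.] 265.3 215.1 [0.785 0.034 0.03 ] [213. 189.   6.]
side rack 0.65 [360. 149. 386. 173.] 372.2 160.9 [ 0.593 -0.448  0.03 ] [71. 64. 70.]
side bottle 0.89 [215. 304. 245. 363.] 227.1 333.7 [0.627 0.441 0.03 ] [149. 150. 152.]
```

View pics/s1.png

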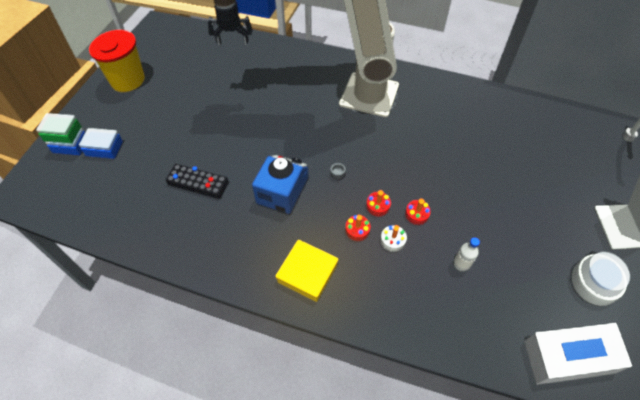

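View pics/d1.png

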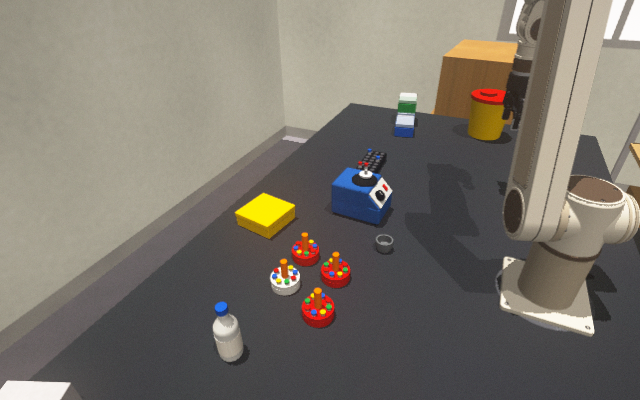

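The white head is at about (393,238) in the scene view and (285,279) in the side view, with three red look-alikes beside it. The blue mixer is at (280,180) and (361,195). Next I'll take a wrist view over the mixer, on the way to the head.

>>> drive_tool(increments=[[[35,35,20],[0,0,0],1],[[35,35,20],[0,0,0],1],[[35,35,20],[0,0,0],1],[[35,35,20],[0,0,0],1],[[35,35,20],[0,0,0],1],[[35,35,20],[0,0,0],1],[[35,35,0],[0,0,0],1],[[35,35,0],[0,0,0],1]])

```text
clock: 1.37
eef_pos: [0.3782, -0.2517, 0.3452]
tool_rot: [0.988, 0.155, 0.001, 0.001]
ft_force: [0.3, -1.1, -0.0]
grip_width: 0.0853
grasp_force: 0.0
```

Run:
```python
from h import *
o=get_obs();print(o["clock"],o["eef_pos"],o["tool_rot"])
p=camera("wrist");V=np.array(p["view"]);print((-V[:3,:3].T@V[:3,3]).round(3),V[2,:3].round(2),p["K"][0][0])
s=camera("side");q=camera("scene")
save(p,"w1.png")
# two-view stem/disc estimate: fit head xy by matching silhouettes centroid
from scipy.optimize import least_squares
def cen(p,name,uv):
    rs=silhouettes(name,p)
    best=min(rs,key=lambda r:abs(np.mean(r["bbox"][::2])-uv[0])+abs(np.mean(r["bbox"][1::2])-uv[1]))
    return np.array(best["bbox"]),best["conf"]
a=np.linspace(0,2*np.pi,60)
H=np.array([[.038*np.cos(t),.038*np.sin(t),z] for t in a for z in(0,.03)]+[[.009*np.cos(t),.009*np.sin(t),.082] for t in a])
B=[(c,)+cen(c,n,uv) for c,n,uv in((s,"head",(285,279)),(q,"head",(393,238)))]
print([b[1:] for b in B])
def f(x):
    r=[]
    for c,b,_ in B:
        P=np.array([proj(c,h+[x[0],x[1],0]) for h in H]);r+=list(np.r_[P.min(0),P.max(0)]-b)
    return r
S=least_squares(f,[.607,.236],loss="soft_l1");print(S.x,np.round(S.fun,1))
for r in silhouettes("mixer",p): print(r["conf"],r["bbox"])
```

```text
1.3667 [ 0.37817076 -0.25173971  0.34524045] [0.98783689 0.15548317 0.00129312 0.00126321]
[ 0.451 -0.227  0.469] [-0.28 -0.1  -0.95] 302.35410935251576
[(array([268.7, 259.4, 300.2, 296.2]), 0.72), (array([379.1, 225.7, 406.4, 249. ]), 0.78)]
[0.59895045 0.23879838] [ 1.  -1.2 -0.1 -0.7  1.9 -0.4  0.6  2.9]
0.74 [206.4, 0.0, 345.2, 106.1]
```

View pics/w1.png

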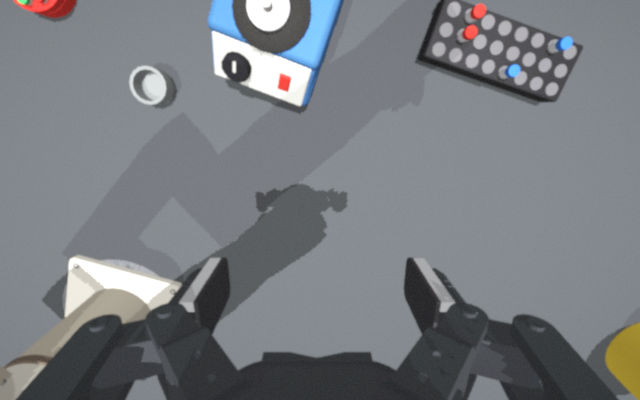

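The wrist view shows the flange and pin at about (268,8), on the black boot. I'll move so the wrist camera is above the mixer for a closer look.

Run:
```python
from h import *
p=camera("wrist");print(atz(p,(268,8),.142),atz(p,(268,8),.156))
```

```text
[ 0.52027234 -0.15845533  0.142     ] [ 0.51723509 -0.1614849   0.156     ]
```

>>> drive_tool(increments=[[[24,22,-24],[0,0,0],1],[[24,22,-24],[0,0,0],1],[[20,20,-24],[0,0,0],1],[[0,0,-23],[0,0,0],1],[[0,0,0],[0,0,0],1],[[0,0,0],[0,0,0],1]])

```text
clock: 2.22
eef_pos: [0.4431, -0.1898, 0.2478]
tool_rot: [0.988, 0.155, -0.002, -0.001]
ft_force: [-0.3, 0.1, 0.7]
grip_width: 0.085
grasp_force: 0.0
```

Run:
```python
from h import *
p=camera("wrist");V=np.array(p["view"]);print((-V[:3,:3].T@V[:3,3]).round(4),get_obs()["eef_pos"])
c=proj(p,[.52,-.16,.142]).astype(int);print(c)
np.save("w2.npy",p,allow_pickle=True)
l,t=max(c[0]-90,0),max(c[1]-70,0);print(l,t);save(p,"w2.png",(l,t,l+180,t+140),4)
```

```text
[ 0.5172 -0.1654  0.3711] [ 0.4439925  -0.19028081  0.24934199]
[311  99]
221 29
```

View pics/w2.png

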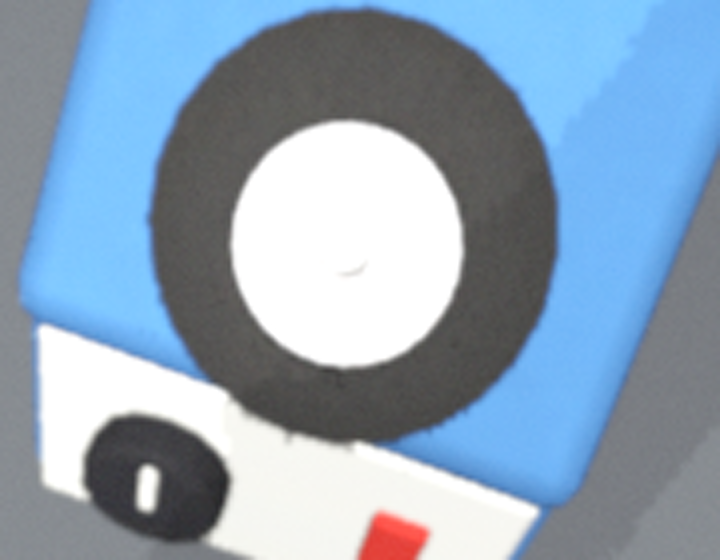

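The crop shows the white flange centred near crop (347,244), i.e. full-frame (308,90), on the dark boot. I'll fit circles to both in the world planes.

```bash
cat > fl.py <<'E'
from h import *
def circ(p,mask,z):
    n,lab,st,ce=cv2.connectedComponentsWithStats(mask.astype(np.uint8))
    c=proj(p,[.52,-.16,.142]);i=min(range(1,n),key=lambda i:np.hypot(*(ce[i]-c))-(st[i][4]>800)*1000)
    m=(lab==i).astype(np.uint8)
    h=cv2.convexHull(cv2.findContours(m,cv2.RETR_EXTERNAL,cv2.CHAIN_APPROX_NONE)[0][0])[:,0].astype(float)
    # resample hull, backproject
    h=np.vstack([np.linspace(a,b,max(2,int(np.hypot(*(b-a)))*2),endpoint=False) for a,b in zip(h,np.roll(h,-1,0))])
    P=np.array([atz(p,u,z)[:2] for u in h])
    for _ in range(4):
        s=np.linalg.lstsq(np.c_[2*P,np.ones(len(P))],(P**2).sum(1),rcond=None)[0];r=np.sqrt(s[2]+s[:2]@s[:2])
        e=np.abs(np.hypot(*(P-s[:2]).T)-r);P=P[e<=max(.001,np.quantile(e,.95))]
    return (s[:2]*1e3).round(2),(r*1e3).round(2),len(P)
def meas(p):
    im=p["image"].astype(int);c=proj(p,[.52,-.16,.142]);yy,xx=np.mgrid[:400,:640];near=np.hypot(xx-c[0],yy-c[1])<75
    print("flange",circ(p,(im.min(2)>150)&(np.hypot(xx-c[0],yy-c[1])<42),.142))
    dark=((im.max(2)<120)|((im.min(2)>150)&(np.hypot(xx-c[0],yy-c[1])<42)))&near
    dark=cv2.morphologyEx(dark.astype(np.uint8),cv2.MORPH_OPEN,np.ones((5,5)))
    print("boot",circ(p,dark,.118))
if __name__=="__main__":
    meas(np.load("w2.npy",allow_pickle=True).item())
E
python3 fl.py
```

```text
flange (array([ 525.11, -155.64]), np.float64(20.58), 354)
boot (array([ 528.2 , -155.32]), np.float64(39.33), 624)
```

>>> drive_tool(increments=[[[0,41,0],[0,0,0],1],[[-10,20,0],[0,0,0],1],[[0,0,0],[0,0,0],1],[[0,0,0],[0,0,0],1]])

```text
clock: 2.6
eef_pos: [0.435, -0.1287, 0.251]
tool_rot: [0.988, 0.155, 0.002, 0.001]
ft_force: [-0.0, -0.7, 0.3]
grip_width: 0.0853
grasp_force: 0.0
```

Run:
```python
from fl import *
print(get_obs()["eef_pos"]);meas(camera("wrist"))
```

```text
[ 0.43503729 -0.12874852  0.25100029]
flange (array([ 525.01, -155.51]), np.float64(20.63), 340)
boot (array([ 528.1 , -156.02]), np.float64(39.44), 598)
```

The flange is 3.1 mm off the axis, as it must be: pin at about (525.0,-155.6), motor axis at about (528.1,-155.7). Now to the head.

>>> drive_tool(increments=[[[10,40,0],[0,0,0],1],[[10,40,0],[0,0,0],1],[[10,40,0],[0,0,0],1],[[10,40,0],[0,0,0],1],[[10,40,0],[0,0,0],1],[[10,40,0],[0,0,0],1],[[10,40,0],[0,0,0],1],[[10,40,0],[0,0,0],1]])

```text
clock: 3.32
eef_pos: [0.5197, 0.183, 0.2497]
tool_rot: [0.986, 0.166, 0.0, -0.005]
ft_force: [1.3, -0.4, -0.2]
grip_width: 0.0853
grasp_force: 0.0
```

>>> drive_tool(increments=[[[10,23,0],[0,0,0],1],[[0,0,0],[0,0,0],1],[[0,0,0],[0,0,0],1]])

```text
clock: 3.57
eef_pos: [0.5329, 0.195, 0.2487]
tool_rot: [0.985, 0.171, -0.001, -0.008]
ft_force: [-0.8, -0.7, -0.9]
grip_width: 0.0853
grasp_force: 0.0
```

Run:
```python
from h import *
from scipy.optimize import least_squares
print(get_obs()["eef_pos"]);p=camera("wrist");save(p,"w3.png")
R=silhouettes("head",p)
for r in R: print(r["conf"],r["bbox"],p["image"][r["region"]].mean(0))
b=np.array(min(R,key=lambda r:np.hypot(*(np.array(r["bbox"]).reshape(2,2).mean(0)-proj(p,[.6,.239,.03]))))["bbox"])
a=np.linspace(0,2*np.pi,60)
def f(x):
    P=np.array([proj(p,[x[0]+.038*np.cos(t),x[1]+.038*np.sin(t),z]) for t in a for z in(0,.03)]);return np.r_[P.min(0),P.max(0)]-b
S=least_squares(f,[.6,.239]);print(S.x,S.fun)
im=p["image"].astype(int);c=proj(p,[*S.x,.082]);yy,xx=np.mgrid[:400,:640]
m=(im[:,:,0]>180)&(im[:,:,1]>60)&(im[:,:,1]<170)&(im[:,:,2]<90)&(np.hypot(xx-c[0],yy-c[1])<25);print(c,m.sum(),xx[m].mean(),yy[m].mean(),atz(p,(xx[m].mean(),yy[m].mean()),.078))
```

```text
[0.53287493 0.19503466 0.24868129]
0.96 [369.2, 111.8, 436.5, 178.1] [183.91308984  85.45454545  65.51426286]
0.95 [271.8, 69.0, 338.2, 146.1] [211.69606339 206.56134969 189.88062372]
0.63 [306.2, 181.5, 365.5, 247.3] [155.86353468  69.47682966  52.91403004]
0.56 [199.6, 155.4, 264.6, 219.1] [186.5797491   88.96236559  69.63410992]
0.43 [499.3, 197.2, 640.0, 359.7] [43.60140965 63.83120671 91.64612954]
[0.59862667 0.23621591] [-1.87223221  1.77323713  1.86183685 -1.89989722]
[302.00738114 109.04943669] 109 302.41284403669727 115.37614678899082 [0.59328143 0.23424693 0.078     ]
```

View pics/w3.png

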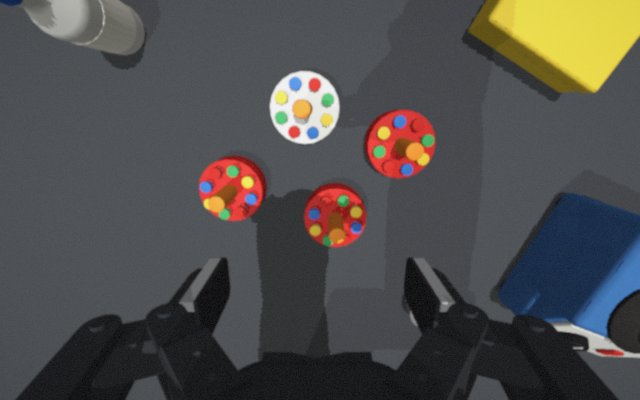

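The white head's stem top is at (302,108) in the wrist view and the fit agrees, at (0.5986, 0.2363). The tool has a small tilt to take out while I move over it.

>>> drive_tool(increments=[[[22,14,0],[-0.88,-0.29,0],1],[[22,14,0],[0,0,0],1],[[22,13,0],[0,0,0],1],[[0,0,-30],[0,0,0],1],[[0,0,-30],[0,0,0],1],[[0,0,0],[0,0,0],1],[[0,0,0],[0,0,0],1]])

```text
clock: 4.25
eef_pos: [0.5992, 0.2258, 0.1872]
tool_rot: [0.984, 0.178, -0.004, -0.003]
ft_force: [0.4, -0.2, -0.3]
grip_width: 0.0856
grasp_force: 0.0
```

```bash
cat > ob.py <<'E'
from h import *
from scipy.spatial.transform import Rotation as R
o=get_obs();z=R.from_quat(o["tool_rot"]).as_matrix()[:,2]
print(o["clock"],(o["eef_pos"]*1e3).round(1),"fix turn",np.degrees(np.cross(z,[0,0,-1])).round(2),"F",o["ft_force"].round(2),"T",o["ft_torque"].round(2),o["grip_width"],o["grasp_force"],"j",np.round(o["joint_pos"],2))
E
python3 ob.py
```

```text
4.25 [599.2 225.8 187.2] fix turn [-0.27 -0.47 -0.  ] F [ 0.37 -0.25 -0.31] T [0.07 0.03 0.04] 0.08563848359327629 0.0 j [0.36 0.56 0.31 1.33 0.01 3.14]
```

Joint 6 is at its limit, which explains the drift. I'll yaw the tool +14° to free it and correct y.

>>> drive_tool(increments=[[[0,0,0],[0,0,7],1],[[0,0,0],[0,0,7],1],[[0,10,0],[-0.27,-0.47,0],1],[[0,0,0],[0,0,0],1],[[0,0,0],[0,0,0],1]])

```text
clock: 4.67
eef_pos: [0.6011, 0.2387, 0.1907]
tool_rot: [0.955, 0.297, 0.003, -0.0]
ft_force: [-0.8, 0.2, -0.4]
grip_width: 0.0855
grasp_force: 0.0
```

```bash
python3 ob.py
python3 - <<'E'
from h import *
for n in("scene","side"):
    p=camera(n);c=proj(p,[.5986,.2363,.07]).astype(int);im=p["image"];t=proj(p,get_obs()["eef_pos"]);print(n,c,t)
    save(p,n+"2.png",(c[0]-60,c[1]-65,c[0]+60,c[1]+45),4)
a=cv2.imread("pics/scene2.png");b=cv2.imread("pics/side2.png");cv2.imwrite("pics/pair.png",cv2.resize(np.hstack([a,b]),(800,366)))
E
```

```text
4.6667 [601.1 238.7 190.7] fix turn [-0.13  0.36  0.  ] F [-0.79  0.19 -0.44] T [-0.05 -0.02  0.05] 0.08551119177557663 0.0 j [ 0.38  0.56  0.33  1.33 -0.    2.92]
scene [395 229] [402.25816981 209.07752027]
side [284 263] [279.62277157 225.55710207]
```

View pics/pair.png

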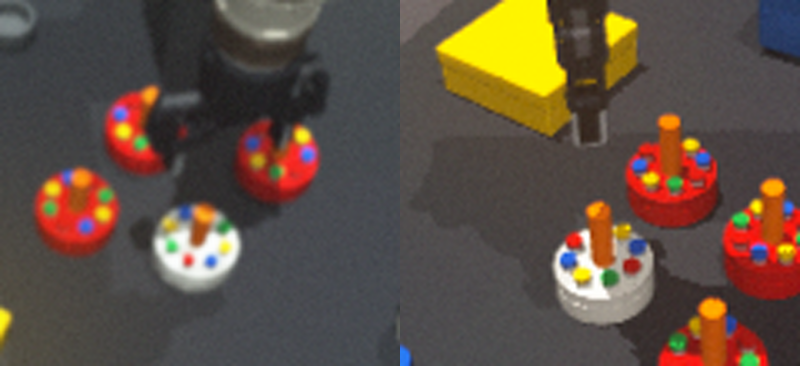

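In both views the gripper is over the white head, with room to descend between the red ones.

>>> drive_tool(increments=[[[-1.5,-1,-35],[0,0,0],1],[[0,0,-35],[0,0,0],1],[[0,0,-30],[0,0,0],1],[[0,0,-14],[0,0,0],1],[[0,0,0],[0,0,0],1],[[0,0,0],[0,0,0],1]])

```text
clock: 5.27
eef_pos: [0.5987, 0.2366, 0.074]
tool_rot: [0.955, 0.297, 0.001, 0.0]
ft_force: [0.6, 0.2, 0.9]
grip_width: 0.0855
grasp_force: 0.0
```

```bash
for i in 1 2 3; do python3 - <<'E'
from h import *
camera("side");exec(open("ob.py").read())
E
done
```

```text
5.3167 [599.9 237.1  75.7] fix turn [-0.09  0.27  0.  ] F [0.54 0.58 0.75] T [ 0.01 -0.04  0.01] 0.08560797539117444 0.0 j [ 0.38  0.64  0.15  1.08 -0.    2.91]
5.3667 [600.5 237.4  76.6] fix turn [-0.13  0.38  0.  ] F [0.18 0.03 0.06] T [0.03 0.01 0.02] 0.08552779307803114 0.0 j [ 0.38  0.64  0.15  1.08 -0.    2.91]
5.4167 [600.8 237.5  77. ] fix turn [-0.15  0.42  0.  ] F [-0.45 -0.13 -0.05] T [-0.02  0.01 -0.01] 0.08533575445933017 0.0 j [ 0.38  0.64  0.15  1.08 -0.    2.91]
```

>>> drive_tool(increments=[[[-2,-1,-6],[-0.15,0.42,0],1],[[0,0,-6],[0,0,0],1],[[0,0,0],[0,0,0],1],[[0,0,0],[0,0,0],1],[[0,0,0],[0,0,0],1]])

```text
clock: 5.83
eef_pos: [0.5971, 0.2359, 0.0626]
tool_rot: [0.955, 0.298, -0.002, 0.0]
ft_force: [-0.2, -0.7, -0.6]
grip_width: 0.0851
grasp_force: 0.0
```

```bash
python3 ob.py
```

```text
5.8333 [597.1 235.9  62.6] fix turn [ 0.09 -0.23  0.  ] F [-0.25 -0.69 -0.61] T [0.01 0.02 0.02] 0.08514695381176886 0.0 j [0.38 0.65 0.14 1.06 0.   2.91]
```

>>> drive_tool(increments=[[[0,0,1],[0,0,0],0],[[0,0,0],[0,0,0],0],[[0,0,0],[0,0,0],0],[[0,0,0],[0,0,0],0],[[0,0,0],[0,0,0],0],[[0,0,0],[0,0,0],0],[[0,0,0],[0,0,0],0],[[0,0,0],[0,0,0],0]])

```text
clock: 6.5
eef_pos: [0.5974, 0.2358, 0.0638]
tool_rot: [0.955, 0.298, -0.002, 0.0]
ft_force: [-0.0, -1.1, 1.3]
grip_width: 0.017
grasp_force: 58.5
```

```bash
python3 ob.py
```

```text
6.5 [597.4 235.8  63.8] fix turn [ 0.09 -0.2   0.  ] F [-0.   -1.09  1.25] T [-0.15 -0.05 -0.03] 0.016978469551461317 58.45831632614136 j [ 0.38  0.65  0.14  1.07 -0.    2.91]
```

Gripped at 58 N. Lifting.

>>> drive_tool(increments=[[[0,0,5],[0,0,0],0],[[0,0,25],[0,0,0],0],[[0,0,35],[0,0,0],0],[[0,0,35],[0,0,0],0],[[0,0,35],[0,0,0],0],[[0,0,35],[0,0,0],0],[[0,0,30],[0,0,0],0],[[0,0,0],[0,0,0],0]])

```text
clock: 7.17
eef_pos: [0.5996, 0.237, 0.2721]
tool_rot: [0.955, 0.298, 0.004, -0.0]
ft_force: [1.0, 0.4, -1.1]
grip_width: 0.0166
grasp_force: 58.5
```

>>> drive_tool(increments=[[[-3,-18,0],[0,0,0],0],[[-7,-38,0],[0,0,0],0],[[-7,-38,0],[0,0,0],0],[[-7,-38,0],[0,0,0],0],[[-7,-38,0],[0,0,0],0],[[-7,-38,0],[0,0,0],0],[[-7,-38,0],[0,0,0],0],[[-7,-38,0],[0,0,0],0]])

```text
clock: 7.83
eef_pos: [0.5439, -0.0495, 0.2628]
tool_rot: [0.955, 0.298, -0.003, -0.0]
ft_force: [1.2, -0.2, -2.5]
grip_width: 0.0169
grasp_force: 58.7
```

>>> drive_tool(increments=[[[-7,-38,0],[0,0,0],0],[[-7,-38,0],[0,0,0],0],[[-4,-22,0],[0,0,0],0],[[0,0,0],[0,0,0],0],[[0,0,0],[0,0,0],0],[[0,0,0],[0,0,0],0],[[0,0,0],[0,0,0],0],[[0,0,0],[0,0,0],0]])

```text
clock: 8.5
eef_pos: [0.5274, -0.1448, 0.2634]
tool_rot: [0.954, 0.299, -0.002, -0.0]
ft_force: [0.1, -0.0, -2.6]
grip_width: 0.0168
grasp_force: 58.7
```

```bash
cat > st.py <<'E'
# settled average over a few camera periods
from h import *
from scipy.spatial.transform import Rotation as R
import sys
O=[]
for _ in range(int(sys.argv[1])): camera("wrist");O.append(get_obs())
for k in O: print((k["eef_pos"]*1e3).round(1),k["ft_force"].round(2))
z=np.mean([R.from_quat(o["tool_rot"]).as_matrix()[:,2] for o in O],0)
print(O[-1]["clock"],"pos",(np.mean([o["eef_pos"] for o in O],0)*1e3).round(1),"fix",np.degrees(np.cross(z,[0,0,-1])).round(2),"F",np.mean([o["ft_force"] for o in O],0).round(2),"T",np.mean([o["ft_torque"] for o in O],0).round(3),O[-1]["grip_width"],O[-1]["grasp_force"],"j6",O[-1]["joint_pos"][5])
E
python3 st.py 4
```

```text
[ 527.4 -144.8  263.5] [-0.19 -0.35 -1.73]
[ 527.4 -144.9  263.6] [ 0.19 -0.2  -1.8 ]
[ 527.4 -145.1  263.6] [-0.76  0.5  -2.22]
[ 527.4 -145.3  263.7] [ 0.21 -0.27 -1.48]
8.7 pos [ 527.4 -145.   263.6] fix [ 0.08 -0.23  0.  ] F [-0.14 -0.08 -1.81] T [ 0.018 -0.005 -0.007] 0.016484190740087452 58.692070841789246 j6 2.26799911092397
```

>>> drive_tool(increments=[[[-2.4,-10.4,0],[0.08,-0.23,0],0],[[0,0,-18],[0,0,0],0],[[0,0,-17],[0,0,0],0],[[0,0,0],[0,0,0],0],[[0,0,0],[0,0,0],0],[[0,0,0],[0,0,0],0],[[0,0,0],[0,0,0],0],[[0,0,0],[0,0,0],0]])

```text
clock: 9.37
eef_pos: [0.5255, -0.1567, 0.2299]
tool_rot: [0.955, 0.298, 0.001, 0.001]
ft_force: [-0.4, 0.5, -1.9]
grip_width: 0.0164
grasp_force: 58.8
```

```bash
python3 st.py 4
python3 - <<'E'
from h import *
p=camera("side");c=proj(p,[.525,-.156,.16]).astype(int);print(c);save(p,"side3.png",(c[0]-60,c[1]-45,c[0]+60,c[1]+45),5)
E
```

```text
[ 525.4 -156.7  229.7] [-0.57 -0.61 -1.15]
[ 525.2 -156.6  229.5] [ 0.45 -0.02 -2.62]
[ 525.1 -156.6  229.3] [ 0.59 -0.37 -1.73]
[ 525.  -156.5  229.1] [-0.58 -0.37 -2.51]
9.5667 pos [ 525.2 -156.6  229.4] fix [0.03 0.09 0.  ] F [-0.03 -0.34 -2.  ] T [-0.029  0.031 -0.005] 0.01683423150862249 58.82776916027069 j6 2.2471024782089177
[366 167]
```

View pics/side3.png

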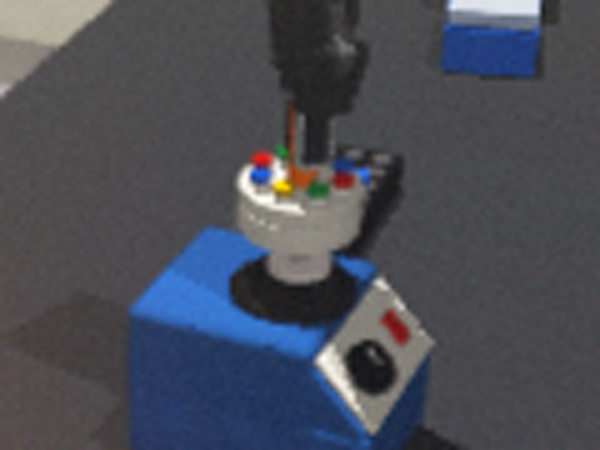

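The head hangs upright just above the flange. I'll descend gently, watching the force; a press from the wrist shows up relative to the -2 N head weight.

>>> drive_tool(increments=[[[0,0.8,-3],[0,0,0],0],[[0,0,-3],[0,0,0],0],[[0,0,-1],[0,0,0],0],[[0,0,-1],[0,0,0],0],[[0,0,0],[0,0,0],0],[[0,0,0],[0,0,0],0]])

```text
clock: 10.12
eef_pos: [0.5247, -0.1557, 0.2205]
tool_rot: [0.955, 0.298, -0.0, -0.0]
ft_force: [0.1, -0.4, -2.2]
grip_width: 0.0164
grasp_force: 58.8
```

>>> drive_tool(increments=[[[0,0,-0.7],[0,0,0],0],[[0,0,0],[0,0,0],0]])

```text
clock: 10.28
eef_pos: [0.5248, -0.1557, 0.2199]
tool_rot: [0.955, 0.298, 0.0, 0.0]
ft_force: [-0.5, -0.2, -0.9]
grip_width: 0.0164
grasp_force: 58.8
```

>>> drive_tool(increments=[[[0,0,-0.7],[0,0,0],0],[[0,0,0],[0,0,0],0]])

```text
clock: 10.45
eef_pos: [0.5249, -0.1557, 0.2195]
tool_rot: [0.955, 0.298, 0.0, 0.0]
ft_force: [-0.4, -0.1, -1.5]
grip_width: 0.017
grasp_force: 58.9
```

```bash
python3 st.py 4
```

```text
[ 524.9 -155.7  219.5] [0.03 0.4  0.09]
[ 524.9 -155.7  219.6] [-0.56 -0.1  -1.17]
[ 524.9 -155.7  219.5] [ 0.12 -0.54 -0.85]
[ 524.9 -155.7  219.5] [-1.14  0.54 -0.56]
10.65 pos [ 524.9 -155.7  219.5] fix [0.01 0.04 0.  ] F [-0.39  0.08 -0.62] T [-0.01   0.062  0.015] 0.016427449242222003 58.854743242263794 j6 2.2485791213176456
```

Contact at 219.5 mm means the head is resting on the pin tip with about 1.4 N of push. Now I'll slide lightly.

>>> drive_tool(increments=[[[0.5,0,-0.3],[0,0,0],0],[[0.5,0,0],[0,0,0],0],[[0,0,0],[0,0,0],0]])

```text
clock: 10.9
eef_pos: [0.5255, -0.1557, 0.2192]
tool_rot: [0.955, 0.298, -0.0, 0.0]
ft_force: [-2.0, 0.1, 1.9]
grip_width: 0.0168
grasp_force: 59.3
```

>>> drive_tool(increments=[[[-0.3,0.5,0],[0,0,0],0],[[-0.4,0.5,0],[0,0,0],0],[[0,0,0],[0,0,0],0]])

```text
clock: 11.15
eef_pos: [0.5253, -0.1552, 0.2193]
tool_rot: [0.955, 0.298, 0.0, 0.001]
ft_force: [-0.9, -1.0, 1.8]
grip_width: 0.0166
grasp_force: 59.3
```

>>> drive_tool(increments=[[[-0.5,0,0],[0,0,0],0],[[-0.5,0,0],[0,0,0],0],[[0,0,0],[0,0,0],0]])

```text
clock: 11.4
eef_pos: [0.5248, -0.1551, 0.2193]
tool_rot: [0.955, 0.298, 0.001, 0.001]
ft_force: [0.9, -1.9, 2.2]
grip_width: 0.0167
grasp_force: 59.2
```

>>> drive_tool(increments=[[[-0.3,-0.5,0],[0,0,0],0],[[-0.2,-0.5,0],[0,0,0],0],[[0,0,0],[0,0,0],0]])

```text
clock: 11.65
eef_pos: [0.5237, -0.1555, 0.2187]
tool_rot: [0.955, 0.298, 0.0, -0.0]
ft_force: [0.5, -1.2, -1.1]
grip_width: 0.0166
grasp_force: 59.1
```

>>> drive_tool(increments=[[[0.3,-0.5,0],[0,0,0],0],[[0.2,-0.5,0],[0,0,0],0],[[0,0,0],[0,0,0],0]])

```text
clock: 11.9
eef_pos: [0.5234, -0.1562, 0.218]
tool_rot: [0.955, 0.298, -0.001, -0.001]
ft_force: [0.0, 0.7, -1.7]
grip_width: 0.0164
grasp_force: 59.0
```

>>> drive_tool(increments=[[[0.5,0,0],[0,0,0],0],[[0.5,0,0],[0,0,0],0],[[0,0,0],[0,0,0],0]])

```text
clock: 12.15
eef_pos: [0.5248, -0.1565, 0.2186]
tool_rot: [0.955, 0.298, -0.0, -0.0]
ft_force: [-0.3, -0.2, -2.1]
grip_width: 0.0167
grasp_force: 58.9
```

The push vanished around (523.5,-156) and z dropped, so the hole has found the pin. I'll lower to confirm.

>>> drive_tool(increments=[[[-0.5,0,-0.5],[0,0,0],0],[[-0.3,0,-0.5],[0,0,0],0],[[0,0,0],[0,0,0],0]])

```text
clock: 12.4
eef_pos: [0.5242, -0.1566, 0.2179]
tool_rot: [0.955, 0.298, 0.0, -0.0]
ft_force: [-0.0, -0.4, -1.9]
grip_width: 0.0168
grasp_force: 58.9
```

>>> drive_tool(increments=[[[0,0,-0.7],[0,0,0],0],[[0,0,-0.7],[0,0,0],0],[[0,0,0],[0,0,0],0]])

```text
clock: 12.65
eef_pos: [0.5242, -0.1567, 0.2164]
tool_rot: [0.955, 0.298, -0.0, 0.0]
ft_force: [-0.0, -0.7, -2.7]
grip_width: 0.0165
grasp_force: 58.9
```

```bash
python3 st.py 4
```

```text
[ 524.2 -156.7  216.5] [-0.38 -0.74 -2.13]
[ 524.3 -156.7  216.5] [-0.61  0.32 -1.94]
[ 524.3 -156.7  216.6] [ 0.05 -0.53 -1.59]
[ 524.3 -156.7  216.6] [ 0.18  0.33 -1.59]
12.85 pos [ 524.3 -156.7  216.5] fix [0.   0.01 0.  ] F [-0.19 -0.15 -1.81] T [ 0.002 -0.008 -0.005] 0.016237114136878446 58.86801302433014 j6 2.2465773863413596
```

It is 3 mm below the tip contact with no load, so the pin is in the hole. I'll lower it onto the flange, expected near 205.5.

>>> drive_tool(increments=[[[0,0,-1.5],[0,0,0],0],[[0,0,-1.5],[0,0,0],0],[[0,0,-1.5],[0,0,0],0],[[0,0,0],[0,0,0],0]])

```text
clock: 13.18
eef_pos: [0.524, -0.1566, 0.2115]
tool_rot: [0.955, 0.298, -0.0, -0.0]
ft_force: [0.5, 0.0, -1.8]
grip_width: 0.0168
grasp_force: 58.9
```

>>> drive_tool(increments=[[[0,0,-1.5],[0,0,0],0],[[0,0,-1.5],[0,0,0],0],[[0,0,-1.5],[0,0,0],0],[[0,0,0],[0,0,0],0],[[0,0,0],[0,0,0],0]])

```text
clock: 13.6
eef_pos: [0.5242, -0.1567, 0.2074]
tool_rot: [0.955, 0.298, -0.0, -0.0]
ft_force: [-0.1, -0.8, -2.5]
grip_width: 0.0164
grasp_force: 58.9
```

```bash
python3 st.py 4
```

```text
[ 524.3 -156.7  207.6] [-0.09 -0.23 -1.27]
[ 524.3 -156.7  207.6] [-0.02  0.08 -1.14]
[ 524.4 -156.7  207.6] [-0.92  0.09 -2.26]
[ 524.4 -156.7  207.6] [ 1.12 -0.61 -1.47]
13.8 pos [ 524.3 -156.7  207.6] fix [0.01 0.01 0.  ] F [ 0.02 -0.17 -1.54] T [-0.005  0.025 -0.009] 0.01671850596802148 58.86719763278961 j6 2.2465582463571407
```

Free down to 207.6 and seated on the pin. Now I'll press down in steps, to the stop near 200.5.

>>> drive_tool(increments=[[[0,0,-1],[0,0,0],0],[[0,0,-1],[0,0,0],0],[[0,0,0],[0,0,0],0],[[0,0,0],[0,0,0],0]])

```text
clock: 14.13
eef_pos: [0.5245, -0.1567, 0.2058]
tool_rot: [0.955, 0.298, 0.0, 0.0]
ft_force: [-0.0, 0.2, -0.2]
grip_width: 0.0165
grasp_force: 59.1
```

>>> drive_tool(increments=[[[0,0,-1],[0,0,0],0],[[0,0,-1],[0,0,0],0],[[0,0,0],[0,0,0],0],[[0,0,0],[0,0,0],0]])

```text
clock: 14.47
eef_pos: [0.5246, -0.1567, 0.2042]
tool_rot: [0.955, 0.298, 0.001, 0.0]
ft_force: [-0.8, -0.5, 4.9]
grip_width: 0.0165
grasp_force: 59.5
```

>>> drive_tool(increments=[[[0,0,-1],[0,0,0],0],[[0,0,-1],[0,0,0],0],[[0,0,0],[0,0,0],0],[[0,0,0],[0,0,0],0]])

```text
clock: 14.8
eef_pos: [0.5246, -0.1567, 0.2024]
tool_rot: [0.955, 0.298, 0.001, 0.0]
ft_force: [-0.4, 1.0, 6.9]
grip_width: 0.0165
grasp_force: 59.7
```

>>> drive_tool(increments=[[[0,0,-1],[0,0,0],0],[[0,0,0],[0,0,0],0],[[0,0,0],[0,0,0],0]])

```text
clock: 15.05
eef_pos: [0.5246, -0.1567, 0.2015]
tool_rot: [0.955, 0.298, 0.001, 0.0]
ft_force: [-1.9, 1.5, 7.5]
grip_width: 0.0166
grasp_force: 59.7
```

```bash
python3 st.py 4
```

```text
[ 524.7 -156.7  201.6] [-2.14  1.03  7.07]
[ 524.7 -156.7  201.6] [-1.59  1.23  7.13]
[ 524.7 -156.7  201.6] [-0.46  0.17  7.51]
[ 524.7 -156.7  201.6] [-1.1   1.31  7.2 ]
15.25 pos [ 524.7 -156.7  201.6] fix [0.02 0.1  0.  ] F [-1.32  0.94  7.23] T [ 0.218  0.434 -0.001] 0.016625910604515882 59.729230999946594 j6 2.2465369223195197
```

>>> drive_tool(increments=[[[-0.3,0.2,-1],[0,0,0],0],[[0,0,-0.5],[0,0,0],0],[[0,0,0],[0,0,0],0],[[0,0,0],[0,0,0],0]])

```text
clock: 15.58
eef_pos: [0.5247, -0.1567, 0.2007]
tool_rot: [0.955, 0.298, 0.001, 0.001]
ft_force: [-2.4, 0.5, 9.0]
grip_width: 0.0167
grasp_force: 60.2
```

>>> drive_tool(increments=[[[0,0,-0.7],[0,0,0],0],[[0,0,0],[0,0,0],0],[[0,0,0],[0,0,0],0]])

```text
clock: 15.83
eef_pos: [0.5247, -0.1567, 0.2006]
tool_rot: [0.955, 0.298, 0.002, 0.001]
ft_force: [-2.5, 0.5, 11.8]
grip_width: 0.0164
grasp_force: 60.6
```

```bash
python3 st.py 4
```

```text
[ 524.7 -156.7  200.6] [-1.78  1.6  11.7 ]
[ 524.8 -156.7  200.6] [-1.63  0.54 12.68]
[ 524.7 -156.7  200.6] [-1.61  0.29 12.51]
[ 524.7 -156.7  200.6] [-1.62  1.18 11.97]
16.0333 pos [ 524.7 -156.7  200.6] fix [0.06 0.2  0.  ] F [-1.66  0.9  12.21] T [0.27  0.713 0.014] 0.01631558697599425 60.60076296329498 j6 2.246757596238456
```

At the stop, with about 14 N on the spindle. I'll add a little more for margin and check it holds.

>>> drive_tool(increments=[[[0,0,-0.7],[0,0,0],0],[[0,0,0],[0,0,0],0],[[0,0,0],[0,0,0],0],[[0,0,0],[0,0,0],0],[[0,0,0],[0,0,0],0],[[0,0,0],[0,0,0],0]])

```text
clock: 16.53
eef_pos: [0.5248, -0.1567, 0.2006]
tool_rot: [0.955, 0.298, 0.002, 0.001]
ft_force: [-3.5, 0.7, 15.4]
grip_width: 0.0164
grasp_force: 60.9
```

```bash
python3 st.py 4;python3 - <<'E'
from h import *
p=camera("side");c=proj(p,[.525,-.156,.16]).astype(int);save(p,"side4.png",(c[0]-60,c[1]-45,c[0]+60,c[1]+45),5)
E
```

```text
[ 524.8 -156.7  200.6] [-3.44  1.89 15.33]
[ 524.8 -156.7  200.6] [-3.97  2.27 14.46]
[ 524.8 -156.7  200.6] [-3.    1.43 16.11]
[ 524.8 -156.7  200.6] [-3.5   0.48 15.33]
16.7333 pos [ 524.8 -156.7  200.6] fix [0.07 0.24 0.  ] F [-3.48  1.51 15.31] T [0.392 0.967 0.014] 0.016477417591153773 60.90299606323242 j6 2.246727086271992
```

View pics/side4.png

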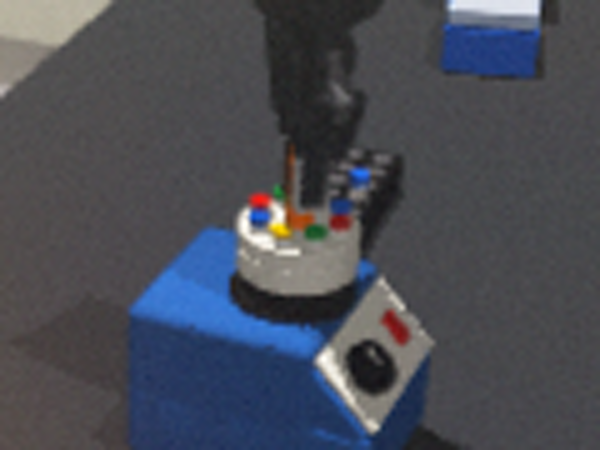

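The head sits upright and flush on the flange, held at the stop with about 17 N on the spindle and steady.

```bash
python3 -c "
from workcell import *
print(job_done())"
```

```text
the job is handed in; nothing more can be done
None
```

The white head is on the mixer spindle and held fully down at the stop with about 17 N, past the switch-on point, and the job was handed in at about 17 s on the robot's clock.

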